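Drop the dead battery into the lever bin

TASK

A dead battery cell waits on the chute of the green battery box, held back by the closed lid. With the outside of the fingers, press the box's red lever pad right down so that the lid swings up and the cell rolls in, then ease the lever back up so that the lid comes down shut without slamming, and let go. Touch nothing but the lever: do not handle the cell or the lid, and leave the things around it where they are.

Things in the scene. Friction and masses are not known exactly. Their poses are not given: they have to be found in the camera images.
- battery_box: Green metal box fixed to the bench, 160 x 160 mm, walls 120 mm high; top of its steel lid 140 mm up. Origin: centre of its underside, on the bench. x points from its front (lever side, towards the robot) to its back (hinge side), y to its left, z up. On its left wall a steel chute, 70 x 70 mm, slopes 18 degrees down to the rim. Place and yaw (within 0.3 rad) differ in each run.
- lever_pad (a point): Middle of the upper face of the red lever pad, 36 mm along the box's x by 38 mm along y. At rest it lies at (-175, -94, 81) mm in the box's frame, 95 mm in front of the front wall, clear above the bench. Pressed fully it ends 45 mm lower and 12 mm nearer the box, tilted 0.36 rad with its far edge higher (arc of 125 mm radius).
- lever (a joint): Lever angle, rad: 0 at rest (pad up), 0.36 with the pad fully down at a firm stop. Pivot on the box's right wall at (-50, -94, 70) mm in the box's frame, axis along the box's y. A push rod links it to the lid. It needs about 2 to 5 N on the pad (most at the start) and is pushed back up by the lid's weight.
- box_lid (a joint): Lid angle, rad: 0 shut, about 0.77 fully open with the lever down. Hinge along the back top edge of the box; the front edge rises. Only the lever should move it; it falls shut freely if the lever is let go, nothing brakes it. The cell is freed well before it is fully open.
- dead_cell: Round battery cell, green and yellow, 15 mm in diameter and 50 mm long (own y axis along its length), lying across the chute against the left edge of the lid. Origin: centre of its underside as it lies at the start.
- nail_tin: Open tin of nails, 76 mm across, 51 mm high, in front of the box. Origin: centre of its underside. To be left alone.
- black_tape: Roll of black tape, 62 mm across, 19 mm high, lying flat near the lever. Origin: centre of its underside. To be left alone.
- paint_tin: Small closed paint tin, 78 mm across, 77 mm high. Origin: centre of its underside. To be left alone.
- offcut: Timber offcut, 45 x 90 x 45 mm. Origin: centre of its underside. To be left alone.
- screwdriver: Yellow-handled screwdriver, 254 mm long, 34 mm high. Origin: centre of its underside. To be left alone.
- pliers: Red-handled pliers, 174 mm long, lying flat. To be left alone.
- coach_bolt: Steel bolt with nut, 82 mm long, lying flat. To be left alone.
- spanner_13: Small spanner, 172 mm long, lying flat. To be left alone.

How it is judged:
On the way, in this order (a step that is already met when the one before it is completed fails the run):
1. the lever is pressed down (beyond 0.28 rad) by the fingers and the cell has rolled into the box (value of joint lever above 0.28 rad and contact force between the fingers and lever above 0.3 N and x of dead_cell in the frame of battery_box between -0.08 and 0.08 m and y of dead_cell in the frame of battery_box between -0.08 and 0.08 m and z of dead_cell in the frame of battery_box below 0.06 m), for 0.2 s.
2. the lid is shut again (value of joint box_lid below 0.04 rad), for 0.2 s.
At the end, for the whole second after the job is handed in: The cell lies at rest inside the box (below 60 mm in it, under 0.03 m/s), the lid is shut (under 0.04 rad) and the lever is up (under 0.02 rad) (x of dead_cell in the frame of battery_box between -0.08 and 0.08 m and y of dead_cell in the frame of battery_box between -0.08 and 0.08 m and z of dead_cell in the frame of battery_box below 0.06 m and value of joint box_lid below 0.04 rad and value of joint lever below 0.02 rad and linear speed of dead_cell below 0.03 m/s); the robot touches nothing.
It fails at once if the lid slams: it closes faster than 2 rad/s (0.3 m/s at its front edge) over its last 0.15 rad (value of joint box_lid below 0.15 rad and velocity of joint box_lid below -2 rad/s).
It fails at once if the robot touches the cell (contact force between any of the fingers, the arm and dead_cell above 0.5 N).
It fails at once if the robot touches the lid (contact force between any of the fingers, the arm and box_lid above 0.5 N).
It fails at once if a thing around the box is moved by more than 15 mm (distance of any of nail_tin, black_tape, paint_tin, offcut, screwdriver, pliers, coach_bolt, spanner_13 from where it was at the start of the episode above 0.015 m).
It also fails if it takes over 40 s, if anything falls off the work surface, if the arm or the gripper's body presses on something with over 40 N, if the wrist force passes 120 N, or if a joint passes its speed limit or range.

ROBOT

A 7-joint arm with a two-finger parallel gripper is mounted at the origin on a cart in front of the work surface, level with it; the furniture and walls round the work are solid. World frame = base frame: x ahead of the robot, y to its left, z up, the work surface at z = 0. Lengths are in m, angles in rad, forces in N, time in s.
With the tool pointing down it reaches from about 0.4 to 0.85 m from the base axis. Payload 10.4 kg.
Tool frame: the origin (TCP) lies midway between the tips of the shut fingers; the grasp point (between the pads) lies 19 mm behind it; z points along the fingers, y is the line along which they close (so a half turn about z gives the same grasp; the last joint's range is limited). The gripper opens to 87 mm and grips with 3 to 60 N. Pads are 19 mm wide; open, the fingers measure 117 mm over their backs; the gripper's body (75 mm by 190 mm) begins 51 mm behind the grasp point.
Start: joints at [-1.336, 0.332, -0.065, 1.46, 0.022, 1.35, -0.088], TCP at [0.159, 0.604, 0.223] pointing down, gripper open.
Joint ranges: [-2.6, 2.6], [-0.5, 2.12], [-1.47, 1.34], [0.16, 2.42], [-1.27, 4.41], [0.06, 2.06], [-2.6, 2.6]. Speed limits (rad/s): [2.22, 2.22, 2.79, 2.79, 3.14, 3.14, 3.14].

INTERFACE

Orientations are given as a unit quaternion [x, y, z, w].
In Python, from bench import r gives the robot as it stands.
- The arm moves only by the tool carry_out, never from a script. Its argument "steps" is a list that holds one entry, the list of rows, each a list of 6 numbers: the shift along the tool's x, y, z in cm, then the turn, a rotation vector about the tool's x, y, z in rad. In form: [[[dx, dy, dz, wx, wy, wz], ...]]. A call has 1 to 20 rows; each row is the pose to reach, as a shift and turn from the pose commanded when the call began, along the tool's axes at that moment; what a row does not reach only later rows make up. A row lasts 1/12 s, in which the tool goes at most 41.7 mm and 7.16 degrees, less where a joint would pass 70% of its speed; a pose out of reach is approached as far as the arm can. A call with a gripper value outside its range is refused whole. "hand" is the closure, from -1 (fully open) to 1 (shut), set as the call begins (left out, the last holds). The fingers move at their own pace and stop on an object; "squeeze" is the grip in N (left out, the last holds). Time passes only in rows, so rows that repeat a pose let the fingers close. It gives the time, the measured TCP pose, the force, the opening and the grip force at its end, in the units of the state.
- r.read_state(): the state, without advancing time (a new reading comes with each control period).
- r.camera(name): name is "scene" or "top" or "wrist"; returns the picture (480x640x3 uint8, red, green, blue); there is no depth.
- r.camera_params(name): a dict with "fx", "fy", "cx", "cy" (pixels), "D" ([k1, k2, p1, p2, k3] as OpenCV has them; the pictures are not rectified), "view" (4x4, takes a point from world to camera coordinates). Camera axes: x right, y up, looking along -z (the intrinsics and any distortion apply to the point x, -y, -z); pixel columns grow to the right and rows downward; lengths in m; the calibration is good to about 2 mm. A picture is of the moment at which its call begins: read the wrist's pose just before it. camera_params takes no time and is no camera call; for the wrist camera it gives the pose at the moment of the call.
- r.close_job(): hands the job in; it is judged then, once.
The state is a dict: "time": time; "joint_positions": joint angles; "joint_vel": joint speeds; "joint_torque": joint torques, N m; "ee_pos": TCP position; "eef_rot": TCP orientation; "ft_force": force on the tool from outside, world axes, zero at the start; "torque": the same for the moment, N m; "width": finger opening in m; "grip_force": force on a finger pad.
Only numpy, scipy, OpenCV 4.12 (cv2) and the standard library are available. Lean on these libraries where they do the work, as an engineer would, in place of code of your own. Each camera call takes 0.05 s, during which the arm holds its last target. There are 200 camera calls.

## Working session

There is one attempt and no reset: what is moved stays moved. The work goes in short steps, Python scripts to look and compute and a tool call to move; the robot and the scene stay as the last step left them, time stands still between calls to the robot, and variables do not carry over. Pictures are saved under pics/ and viewed, at most 10 in all, crops included, and the job is handed in when it is done.

Besides the shell and the picture viewer there is one more tool, called after "Call:" as name(argument=value, ...) on one line, values as JSON. carry_out: Moves the arm, as the interface text tells. Its arguments: {"type":"object","properties":{"steps":{"type":"array","items":{"type":"array","items":{"type":"array","items":{"type":"number"}}}},"hand":{"type":"number"},"squeeze":{"type":"number"}},"required":["steps"]}

```bash
mkdir -p pics
python3 - <<'E'
from bench import r
import cv2
for n in("scene","top"):
    cv2.imwrite(f"pics/{n}.png",r.camera(n)[:,:,::-1]); p=r.camera_params(n); print(n,p)
s=r.read_state();print(s)
E
```

```text
scene {'fx': 485.9487417861815, 'fy': 485.9487417861815, 'cx': 310.81167040750415, 'cy': 241.84052003548763, 'D': array([-0.02503696,  0.        ,  0.        ,  0.        ,  0.        ]), 'view': array([[ 0.7026877 , -0.71133324,  0.01533054, -0.29830777],
       [ 0.37273486,  0.38638721,  0.84366679, -0.37681149],
       [-0.60605175, -0.58712005,  0.53664824, -0.69112892],
       [ 0.        ,  0.        ,  0.        ,  1.        ]])}
top {'fx': 470.673235208362, 'fy': 470.673235208362, 'cx': 322.67513069964934, 'cy': 237.27091283304304, 'D': array([0.00906125, 0.        , 0.        , 0.        , 0.        ]), 'view': array([[ 0.00355026, -0.99995405,  0.00890458,  0.16944505],
       [ 0.99815421,  0.00408345,  0.06059288, -0.61212416],
       [-0.06062646,  0.00867302,  0.99812284, -1.13128529],
       [ 0.        ,  0.        ,  0.        ,  1.        ]])}
{'time': 0.1, 'joint_positions': array([-1.33561092,  0.33281181, -0.06469643,  1.46082359,  0.02159399,
        1.34987091, -0.08848885]), 'joint_vel': array([ 1.47793968e-04, -9.17347098e-04, -1.26990835e-03, -1.39866635e-03,
        1.48523783e-03, -1.40671375e-03, -1.31310974e-05]), 'joint_torque': array([ 9.38421617e-04, -6.24544930e+01,  2.41930241e-02, -3.90716815e+01,
       -6.14640838e-02,  3.66581941e-02,  7.09438882e-05]), 'ee_pos': array([0.15925702, 0.60403611, 0.22184762]), 'eef_rot': array([ 1.28523707e-01,  9.91706250e-01, -6.06858113e-04, -5.45412118e-05]), 'ft_force': array([-0.51578958, -0.71771513, -0.99673159]), 'torque': array([ 0.07996848, -0.0379966 , -0.00723043]), 'grip_force': 0.0, 'width': 0.08724352565848736}
```

View pics/top.png

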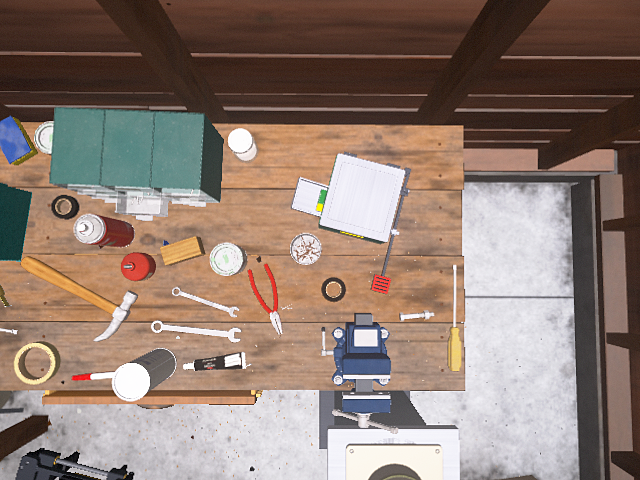

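View pics/scene.png

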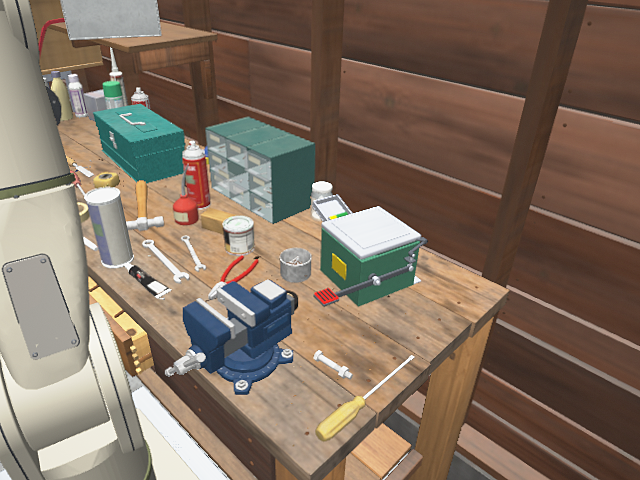

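```bash
cat > h.py <<'E'
import numpy as np,cv2
from bench import r
def hit(n,u,v,z):
    p=r.camera_params(n);K=np.array([[p["fx"],0,p["cx"]],[0,p["fy"],p["cy"]],[0,0,1]])
    a=cv2.undistortPoints(np.array([[[u,v]]],float),K,p["D"])[0,0]
    V=p["view"];R=V[:3,:3];c=-R.T@V[:3,3];d=R.T@np.array([a[0],-a[1],-1]);return c+d*(z-c[2])/d[2]
def proj(n,P):
    p=r.camera_params(n);K=np.array([[p["fx"],0,p["cx"]],[0,p["fy"],p["cy"]],[0,0,1]])
    F=np.diag([1,-1,-1.])@p["view"][:3];return cv2.projectPoints(np.array(P,float),cv2.Rodrigues(F[:,:3])[0],F[:,3],K,p["D"])[0][:,0]
E
python3 - <<'E'
import cv2
a=cv2.imread("pics/top.png")[140:310,280:430];cv2.imwrite("pics/t2.png",cv2.resize(a,None,fx=3.5,fy=3.5,interpolation=2))
a=cv2.imread("pics/scene.png")[180:330,270:450];cv2.imwrite("pics/s2.png",cv2.resize(a,None,fx=4,fy=4,interpolation=2))
E
```

```text
(no output)
```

View pics/t2.png

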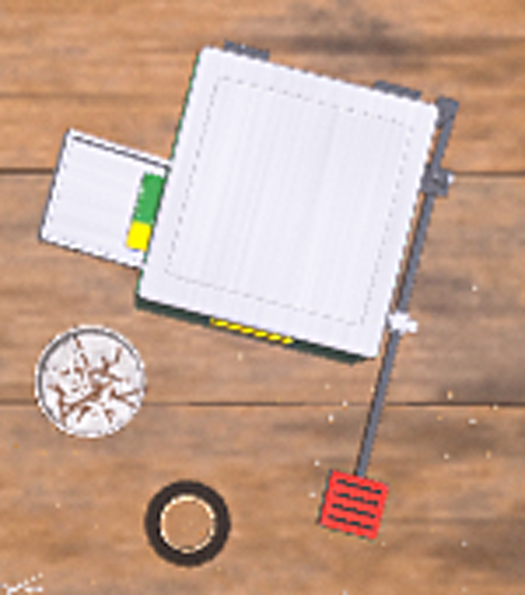

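View pics/s2.png

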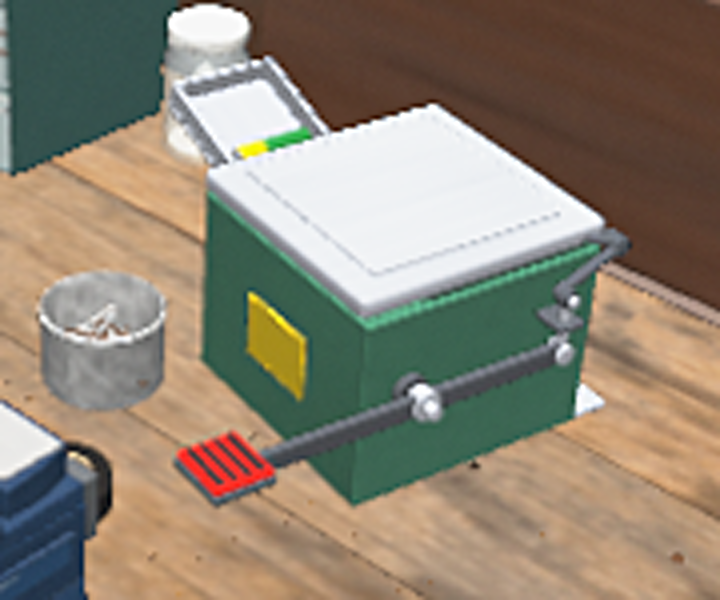

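Run:
```python
from h import *
L=[(203,46),(440,103),(378,357),(140,295)]
C=np.array([hit("top",280+(a-1.2)/3.5,140+(b-1.2)/3.5,.14)for a,b in L]);print(C)
e=(C[0]+C[1]-C[2]-C[3])/2;print("size",np.linalg.norm(e),np.linalg.norm(C[0]-C[3]),np.linalg.norm(C[0]-C[1]),np.linalg.norm(C[2]-C[3]))
f=(C[0]+C[3]-C[1]-C[2]);yaw1=np.arctan2(e[1],e[0]);yaw2=np.arctan2(-f[0],f[1]);yaw=(yaw1+yaw2)/2;print(yaw1,yaw2,C.mean(0))
pt=hit("top",381.0,283.7,.081);ps=hit("scene",326.3,296.8,.081);print("pad",pt,ps)
R=np.array([[np.cos(yaw),-np.sin(yaw)],[np.sin(yaw),np.cos(yaw)]])
pm=C.mean(0)[:2]+R@[-.175,-.094];print("pad from lid",pm)
print("tape",hit("top",333.5,289,.019),"tin",hit("top",306,249,.05),"bolt",hit("top",401,318,.01),hit("top",433,315,.01),"sd",hit("top",455,340,.03))
print("vise",[hit("top",u,v,.15) for u,v in((355,313),(371,313),(390,350),(350,330),(380,330))])
for q in((285,305),(250,290),(297,313),(266,300)):print("vise scene",[hit("scene",*q,z) for z in (.1,.15)])
print(proj("top",[[*pm,.081]]),proj("scene",[[*pm,.081]]))
```

```text
[[ 0.79080839  0.14046634  0.14      ]
 [ 0.75528832 -0.00881335  0.14      ]
 [ 0.59504061  0.03099181  0.14      ]
 [ 0.63319716  0.17954194  0.14      ]]
size 0.16375017650976237 0.16238288809047838 0.15344738972359367 0.15337230459234993
-0.243248765381962 -0.24250958318388002 [0.69358362 0.08554669 0.14      ]
pad [0.50142487 0.03808449 0.081     ] [0.49963537 0.0324875  0.081     ]
pad from lid [0.50111311 0.03639283]
tape [0.48594297 0.14511858 0.019     ] tin [0.58152425 0.21145933 0.05      ] bolt [ 0.41579067 -0.01971189  0.01      ] [ 0.42328459 -0.09781311  0.01      ] sd [ 0.36635432 -0.14486032  0.03      ]
vise [array([0.44138257, 0.10318335, 0.15      ]), array([0.44148243, 0.06891947, 0.15      ]), array([0.36344907, 0.02865427, 0.15      ]), array([0.40536467, 0.11389327, 0.15      ]), array([0.40553574, 0.04979208, 0.15      ])]
vise scene [array([0.40820027, 0.05452731, 0.1       ]), array([0.36800676, 0.010128  , 0.15      ])]
vise scene [array([0.38999017, 0.13591138, 0.1       ]), array([0.35133113, 0.08465428, 0.15      ])]
vise scene [array([0.40850958, 0.02223997, 0.1       ]), array([ 0.36829001, -0.01943866,  0.15      ])]
vise scene [array([0.39226208, 0.09071624, 0.1       ]), array([0.3534116, 0.0432675, 0.15     ])]
[[381.73701766 283.83896629]] [[325.38071655 295.59210686]]
```

Call:
carry_out(steps=[[[0,0,-4,0,0,0],[0,0,-8,0,0,0],[0,0,-12,0,0,0],[0,0,-15,0,0,0],[-3,-1.5,-15,0,0,0],[-6,-3,-15,0,0,0],[-9,-4.5,-15,0,0,0],[-12,-6,-15,0,0,0],[-15,-7.5,-15,0,0,0],[-18,-9,-15,0,0,0],[-21,-10.5,-15,0,0,0],[-24,-12,-15,0,0,0],[-27,-13.5,-15,0,0,0],[-30,-15,-15,0,0,0],[-33,-16.5,-15,0,0,0],[-36,-18,-15,0,0,0],[-36,-18,-15,0,0,0],[-36,-18,-15,0,0,0]]], hand=1, squeeze=5)

```text
time: 1.6
ee_pos: [0.4629, 0.3367, 0.3721]
eef_rot: [0.131, 0.991, -0.0, -0.0]
ft_force: [-0.7, 0.4, -0.3]
width: 0.0008
grip_force: 0.0
```

Call:
carry_out(steps=[[[-1.2,-2.8,0,0,0,0],[-2.4,-5.6,0,0,0,0],[-3.6,-8.4,0,0,0,0],[-4.8,-11.2,0,0,0,0],[-6,-14,0,0,0,0],[-7.2,-16.8,0,0,0,0],[-8.4,-19.6,2,0,0,0],[-9.6,-22.4,5,0,0,0],[-10.8,-25.2,8,0,0,0],[-11.4,-27,11,0,0,0],[-11.9,-28.1,14,0,0,0],[-11.9,-28.1,17,0,0,0],[-11.9,-28.1,19,0,0,0],[-11.9,-28.1,20,0,0,0],[-11.9,-28.1,20,0,0,0],[-11.9,-28.1,20,0,0,0]]])

```text
time: 2.93
ee_pos: [0.5051, 0.0374, 0.1731]
eef_rot: [0.128, 0.992, 0.0, 0.0]
ft_force: [0.9, 0.1, 0.1]
width: 0.0003
grip_force: 0.0
```

Run:
```python
from h import *
s=r.read_state();print(s["ee_pos"],s["ft_force"],s["eef_rot"],s["time"])
a=cv2.resize(r.camera("scene")[150:350,240:480,::-1],None,fx=3,fy=3)
b=r.camera("top")[180:380,280:480,::-1];cv2.imwrite("pics/a.png",a);cv2.imwrite("pics/b.png",cv2.resize(b,None,fx=3,fy=3))
```

```text
[0.505106   0.03735599 0.17311291] [0.92309953 0.08434195 0.07046575] [1.27905841e-01 9.91786311e-01 8.48178682e-05 3.85691119e-05] 2.9333
```

View pics/a.png

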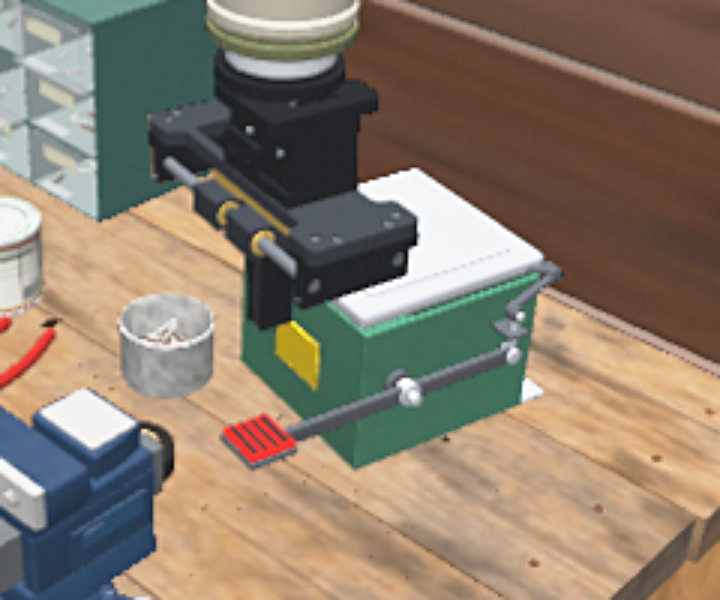

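Call:
carry_out(steps=[[[0,0,2,0,0,0],[0,0,4,0,0,0],[0,0,6,0,0,0],[0,0,7.5,0,0,0],[0,0,8.3,0,0,0],[0,0,8.6,0,0,0],[0,0,8.6,0,0,0],[0,0,8.6,0,0,0]]])

```text
time: 3.7
ee_pos: [0.5058, 0.0367, 0.0877]
eef_rot: [0.129, 0.992, 0.0, 0.001]
ft_force: [0.3, 0.0, -0.5]
width: 0.0002
grip_force: 0.0
```

Run:
```python
from h import *
s=r.read_state();print(s["ee_pos"],s["ft_force"])
a=cv2.resize(r.camera("scene")[200:350,270:450,::-1],None,fx=4,fy=4);cv2.imwrite("pics/c.png",a)
```

```text
[0.50576837 0.03667566 0.08765332] [ 0.33754441  0.00836915 -0.45592739]
```

View pics/c.png

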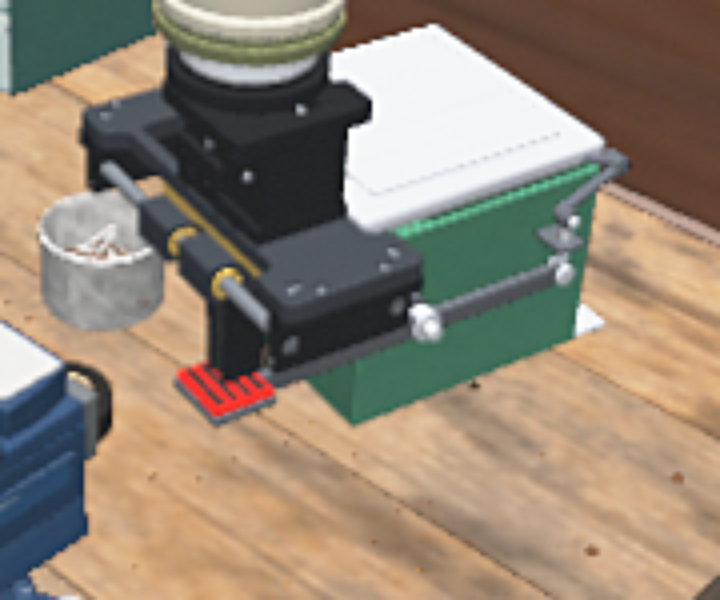

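Call:
carry_out(steps=[[[0.2,-0.4,0,0,0,0],[0.2,-0.4,0.4,0,0,0],[0.2,-0.4,0.8,0,0,0],[0.2,-0.4,1.2,0,0,0],[0.2,-0.4,1.6,0,0,0],[0.1,-0.4,2,0,0,0],[0.1,-0.4,2,0,0,0]]])

```text
time: 4.33
ee_pos: [0.5025, 0.033, 0.0655]
eef_rot: [0.128, 0.992, -0.0, -0.001]
ft_force: [-2.6, 0.2, 3.8]
width: 0.0005
grip_force: 2.1
```

Call:
carry_out(steps=[[[-0.05,0,0.4,0,0,0],[-0.1,0,0.8,0,0,0],[-0.2,0,1.2,0,0,0],[-0.25,0,1.6,0,0,0],[-0.3,0,2,0,0,0],[-0.35,0,2.2,0,0,0],[-0.35,0,2.3,0,0,0],[-0.35,0,2.3,0,0,0]]])

```text
time: 5.0
ee_pos: [0.5065, 0.032, 0.0433]
eef_rot: [0.129, 0.992, -0.0, 0.0]
ft_force: [-2.3, 0.3, 2.1]
width: 0.0002
grip_force: 1.5
```

Run:
```python
from h import *
s=r.read_state();print(s["ee_pos"],s["ft_force"])
a=cv2.resize(r.camera("scene")[150:340,270:470,::-1],None,fx=3,fy=3);b=cv2.resize(r.camera("top")[150:300,280:430,::-1],(570,570));cv2.imwrite("pics/d.png",cv2.resize(np.hstack([a,b]),(800,388)))
```

```text
[0.5064681  0.03199377 0.04334079] [-2.34581344  0.32744242  2.08769508]
```

View pics/d.png

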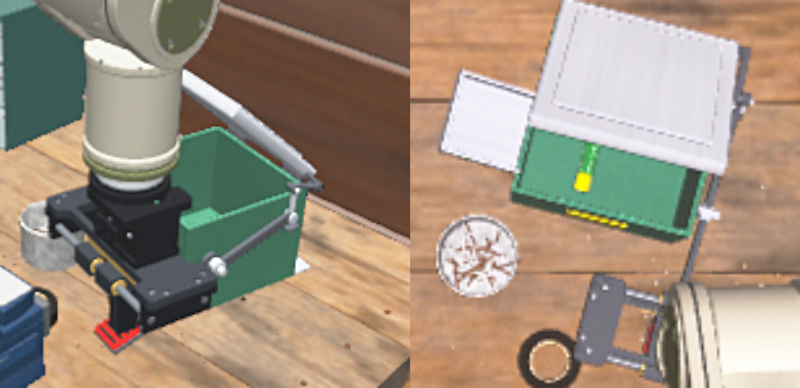

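Call:
carry_out(steps=[[[0,0,0.1,0,0,0],[0,0,0.2,0,0,0],[0,0,0.3,0,0,0],[0,0,0.3,0,0,0],[0,0,0.3,0,0,0],[0,0,0.3,0,0,0],[0,0,0.3,0,0,0]]])

```text
time: 5.68
ee_pos: [0.5069, 0.032, 0.0409]
eef_rot: [0.129, 0.992, 0.0, 0.001]
ft_force: [-0.9, 0.3, 5.6]
width: 0.0001
grip_force: 2.7
```

Call:
carry_out(steps=[[[0,0,0.1,0,0,0],[0,0,0.2,0,0,0],[0,0,0.2,0,0,0],[0,0,0.2,0,0,0],[0,0,0.2,0,0,0]]])

```text
time: 6.1
ee_pos: [0.5072, 0.0319, 0.0401]
eef_rot: [0.129, 0.992, 0.001, 0.001]
ft_force: [-7.9, 0.0, 21.0]
width: 0.0005
grip_force: 11.6
```

Call:
carry_out(steps=[[[0,0,-0.2,0,0,0],[0,0,-0.4,0,0,0],[0,0,-0.6,0,0,0],[0.05,0,-0.8,0,0,0],[0.1,0,-1,0,0,0],[0.1,0,-1.2,0,0,0],[0.15,0,-1.4,0,0,0],[0.2,0,-1.6,0,0,0],[0.2,0,-1.8,0,0,0],[0.25,0,-2,0,0,0],[0.3,0,-2.2,0,0,0],[0.3,0,-2.4,0,0,0],[0.3,0,-2.6,0,0,0],[0.3,0,-2.8,0,0,0],[0.3,0,-3,0,0,0],[0.3,0,-3.2,0,0,0],[0.3,0,-3.4,0,0,0]]])

```text
time: 7.52
ee_pos: [0.5034, 0.0328, 0.0727]
eef_rot: [0.129, 0.992, 0.0, -0.0]
ft_force: [-3.2, 1.1, 4.0]
width: 0.0003
grip_force: 2.1
```

Call:
carry_out(steps=[[[0,0,-0.1,0,0,0],[0,0,-0.2,0,0,0],[0,0,-0.3,0,0,0],[0,0,-0.4,0,0,0],[0,0,-0.5,0,0,0],[0,0,-0.6,0,0,0],[0,0,-0.7,0,0,0],[0,0,-0.8,0,0,0],[0,0,-0.9,0,0,0],[0,0,-1,0,0,0],[0,0,-1.1,0,0,0],[0,0,-1.2,0,0,0],[0,0,-1.3,0,0,0],[0,0,-1.5,0,0,0],[0,0,-2,0,0,0],[0,0,-2,0,0,0]]])

```text
time: 8.85
ee_pos: [0.504, 0.0328, 0.0935]
eef_rot: [0.129, 0.992, 0.0, 0.001]
ft_force: [0.4, -0.3, -0.2]
width: 0.0004
grip_force: 0.0
```

Call:
carry_out(steps=[[[0,0,-1,0,0,0],[0,0,-3,0,0,0],[0,0,-6,0,0,0],[0,0,-9,0,0,0],[0,0,-12,0,0,0],[0,0,-12,0,0,0],[0,0,-12,0,0,0],[0,0,-12,0,0,0]]])

```text
time: 9.52
ee_pos: [0.5032, 0.0327, 0.2125]
eef_rot: [0.129, 0.992, 0.0, -0.0]
ft_force: [0.7, -0.0, -0.8]
width: 0.0002
grip_force: 0.0
```

Run:
```python
from h import *
s=r.read_state();print(s["ee_pos"],s["ft_force"])
a=cv2.resize(r.camera("scene")[150:340,270:470,::-1],None,fx=3,fy=3);b=cv2.resize(r.camera("top")[150:300,280:430,::-1],(570,570));cv2.imwrite("pics/e.png",cv2.resize(np.hstack([a,b]),(800,388)))
```

```text
[0.50324876 0.0327248  0.21246794] [ 0.69039888 -0.01685208 -0.75452286]
```

View pics/e.png

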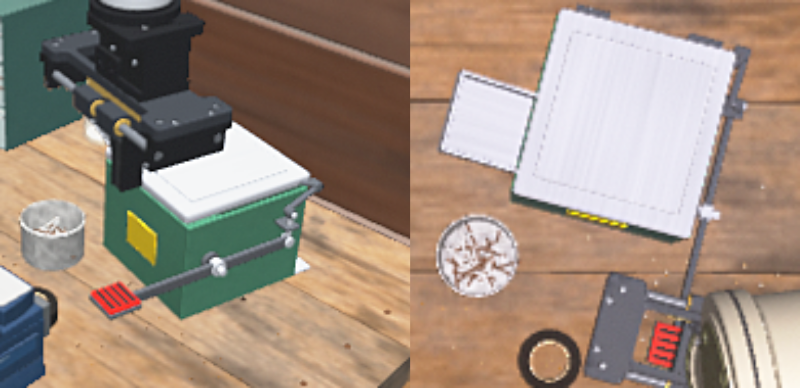

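The lid is shut, the lever is up, the chute is empty and the gripper is clear of everything.

```bash
python3 -c "
from bench import r
print(r.close_job())"
```

```text
the job is handed in; nothing more can be done
None
```

The job is handed in: the cell rolled into the box, the lid was eased shut and looks closed with the lever back up, and the robot is clear of everything. The hand-in returned no pass or fail result.

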